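# Sort the stray bearing and stow the parts tray in the rack

### The job

Put the bearing that lies on the table into the open parts tray, in the same half as the other bearing. Then carry the tray level, with all its loose parts, onto the lower platform of the bench rack, under the upper shelf, and leave it lying flat between the two guide rails and fully back against the rear panel. Leave the wax tin and the tape measure where they are.

Things in the scene. Friction and masses are not known exactly. Their poses are not given: they have to be found in the camera images.
- tray: Open wooden parts tray, loose, 170 x 170 mm, 0.2 to 0.33 kg empty. Origin: centre of underside, z up. Floor 6 mm thick; walls 6 mm thick, 22 mm high. A middle wall (8 mm thick, 22 high) along x at y = 0 makes two halves, y > 0 and y < 0, each 158 mm long (x), about 75 mm wide (y). An upright grip plate rises from its centre. Starts with x pointing roughly away from the robot.
- tray_grip (a point): Point in the tray's grip plate, on the tray's axis, 62 mm above its underside: grip here across the 12 mm thickness, fingers closing along the tray's y. The plate is 50 mm long (x from -25 to 25 mm), its top 76 mm above the underside. The loaded tray (about 0.6 kg) hangs straight below it.
- rack: Bench rack, fixed, open in front. Origin: on the table, below the tray's place; x points into the rack. Lower platform: top at z = 30 mm, x from -50 to 100 mm, no front lip. Along its sides guide rails 10 mm high, inner faces at y = -97 and 97 mm (12 mm play either side of the tray). Rear panel: front face at x = 87 mm. Side cheeks outside the rails, only at x > 49 mm.
- rack_home (a point): Point on the top of the rack's lower platform (x = 2, y = 0, z = 30 mm in the rack's frame) where the tray's origin lies when the tray is fully back against the rear panel, its x axis along the rack's x. The tray then juts out 33 mm in front of the platform.
- rack_shelf (a point): Middle of the lower front edge of the rack's upper shelf (x = -45, z = 267 mm in the rack's frame). The shelf runs from there back to the rear panel, is 12 mm thick and 222 mm wide (y); a sanding block and a nut lie on it. It covers the stowed tray's grip plate, so a gripper pointing straight down does not fit; one leaning back out of the rack by about 40 degrees does.
- bearing_out: The stray ball bearing: plain steel, 42 mm outside diameter, 12 mm high, loose, lying flat on the table, 0.11 kg. Origin: centre of its underside.
- bearing_in: The same kind of bearing (42 x 12 mm), loose, lying flat in one half of the tray, near its +x end; which half varies. Origin: centre of its underside.
- nut_1: Steel hexagon nut, 24 x 27 x 13 mm, loose, in the half of the tray without the bearing. Origin: centre of its underside.
- nut_2: Second nut, as nut_1, beside it.
- nut_3: Third nut, as nut_1, beside it.
- wax_tin: Round flat wax tin, 70 mm diameter, 25 mm high, loose, on the table; a bystander. Origin: centre of its underside.
- tape_measure: Tape measure standing on its base, 42 x 88 x 62 mm, loose, on the table; a bystander. Origin: centre of its underside.
Things that resemble listed ones, but are neither listed nor needed, are in the scene too. What is shaped like the bearing_out but green is not meant.

How it is judged:
By the outcome, as a careful person would: the job done as asked, in the order asked, and still so for the second after the job is handed in, with the robot touching nothing.
It also fails if it takes over 72 s, if anything falls off the work surface, if the arm or the gripper's body presses on something with over 40 N, if the wrist force passes 120 N, or if a joint passes its speed limit or range.

### The arm

A 7-joint arm with a two-finger parallel gripper is mounted at the origin on a cart in front of the work surface, level with it; the furniture and walls round the work are solid. World frame = base frame: x ahead of the robot, y to its left, z up, the work surface at z = 0. Lengths are in m, angles in rad, forces in N, time in s.
With the tool pointing down it reaches from about 0.425 to 0.875 m from the base axis. Payload 4.7 kg.
Tool frame: the origin (TCP) lies between the finger pads; the fingertips stand 14 mm ahead of it and the grasp point (between the pads) lies 5 mm behind it; z points along the fingers, y is the line along which they close (so a half turn about z gives the same grasp; the last joint's range is limited). The gripper opens to 87 mm and grips with 3 to 60 N. Pads are 19 mm wide; open, the fingers measure 117 mm over their backs; the gripper's body (75 mm by 190 mm) begins 51 mm behind the grasp point.
Start: joints at [-1.305, 0.321, -0.07, 1.45, 0.023, 1.371, -0.057], TCP at [0.162, 0.63, 0.237] pointing down, gripper open.
Joint ranges: [-2.86, 2.86], [-0.3, 2.09], [-1.38, 1.24], [0.06, 2.45], [-1.56, 4.7], [0.09, 2.05], [-2.69, 2.69]. Speed limits (rad/s): [2.57, 2.57, 3.14, 3.14, 3.14, 3.14, 3.14].

### API

Orientations are given as a rotation vector (axis times angle).
In Python, from bench import ctrl gives the robot as it stands.
- The arm moves only by the tool step_arm, never from a script. Its argument "commands" is a list of rows, each an object with "travel": the shift along the tool's x, y, z in m, a list of three; "turn": the turn, a rotation vector about the tool's x, y, z in degrees, a list of three. A call has 1 to 5 rows; each row is the pose to reach, as a shift and turn from the pose commanded when the call began, along the tool's axes at that moment; what a row does not reach only later rows make up. A row lasts 1/10 s, in which the tool goes at most 50 mm and 8.59 degrees, less where a joint would pass 70% of its speed; a pose out of reach is approached as far as the arm can. A call with a gripper value outside its range is refused whole. "gripper" is the opening, from 0 (shut) to 1 (fully open), set as the call begins (left out, the last holds). The fingers move at their own pace and stop on an object; "force" is the grip in N (left out, the last holds). Time passes only in rows, so rows that repeat a pose let the fingers close. It gives the time, the measured TCP pose, the force, the opening and the grip force at its end, in the units of the state.
- ctrl.get_state(): the state, without advancing time (a new reading comes with each control period).
- ctrl.get_image(name): name is "side" or "top"; returns the picture (400x640x3 uint8, red, green, blue); there is no depth.
- ctrl.camera_model(name): a dict with "fx", "fy", "cx", "cy" (pixels), "R" (3x3) and "t" (3): a world point X has camera coordinates R X + t. Camera axes: x right, y down, z forward; pixel columns grow to the right and rows downward; lengths in m; the calibration is good to about 2 mm. A picture is of the moment at which its call begins. camera_model takes no time and is no camera call.
- ctrl.close_job(): hands the job in; it is judged then, once.
The state is a dict: "time": time; "joint_positions": joint angles; "qd": joint speeds; "joint_torque": joint torques, N m; "position": TCP position; "tool_rot": TCP orientation; "ft_force": force on the tool from outside, world axes, zero at the start; "torque": the same for the moment, N m; "grip_width": opening from 0.0 (shut) to 1.0 (fully open); "grip_force": force on a finger pad.
Only numpy, scipy, OpenCV 4.12 (cv2) and the standard library are available. Lean on these libraries where they do the work, as an engineer would, in place of code of your own. Each camera call takes 0.05 s, during which the arm holds its last target. There are 200 camera calls.

## Working session

There is one attempt and no reset: what is moved stays moved. The work goes in short steps, Python scripts to look and compute and a tool call to move; the robot and the scene stay as the last step left them, time stands still between calls to the robot, and variables do not carry over. Pictures are saved under pics/ and viewed, at most 10 in all, crops included, and the job is handed in when it is done.

Besides the shell and the picture viewer there is one more tool, called after "Request:" by a JSON object that holds its "name" and its "arguments". step_arm: Moves the arm, as the interface text tells. Its arguments: {"type":"object","properties":{"commands":{"type":"array"},"gripper":{"type":"number"},"force":{"type":"number"}},"required":["commands"]}

```bash
ls; mkdir -p pics; python3 - <<'E'
from bench import ctrl
import cv2,numpy as np
for n in("top","side"):
    im=ctrl.get_image(n);cv2.imwrite(f"pics/{n}0.png",im[:,:,::-1])
    m=ctrl.camera_model(n);R=np.array(m["R"]);print(n,m["fx"],m["fy"],m["cx"],m["cy"],(-R.T@np.array(m["t"])).round(3),R.round(2).tolist())
print(ctrl.get_state())
E
```

```text
pics
top 482.5204213609904 482.5204213609904 320.3796083004379 194.61717457435861 [ 0.322 -0.051  1.508] [[-0.02, -1.0, 0.01], [-0.99, 0.02, -0.15], [0.15, -0.01, -0.99]]
side 371.8077126787048 371.8077126787048 321.0592708576044 204.47609992289037 [ 0.003 -1.033  0.895] [[0.87, -0.49, -0.02], [-0.28, -0.46, -0.84], [0.41, 0.74, -0.54]]
{'time': 0.1, 'joint_positions': array([-1.30489649,  0.32174123, -0.07007835,  1.45157103,  0.02261659,
        1.37081449, -0.05692955]), 'qd': array([ 0.00011847, -0.00270395, -0.00105467, -0.00331762, -0.00093339,
        0.00112697,  0.00027375]), 'joint_torque': array([ 1.07020512e-04, -4.92567301e+01, -4.05549053e-01, -3.13400066e+01,
       -6.40483503e-02,  3.95067281e-02,  7.90460331e-05]), 'position': array([0.16188067, 0.62901843, 0.23556675]), 'tool_rot': array([-3.94474979e-01, -3.11661967e+00,  2.73978079e-03]), 'ft_force': array([-0.42833775, -0.21068826,  0.10813477]), 'torque': array([-0.03631611,  0.03286062,  0.0420538 ]), 'grip_force': 0.0, 'grip_width': 0.9984321875435146}
```

View pics/top0.png

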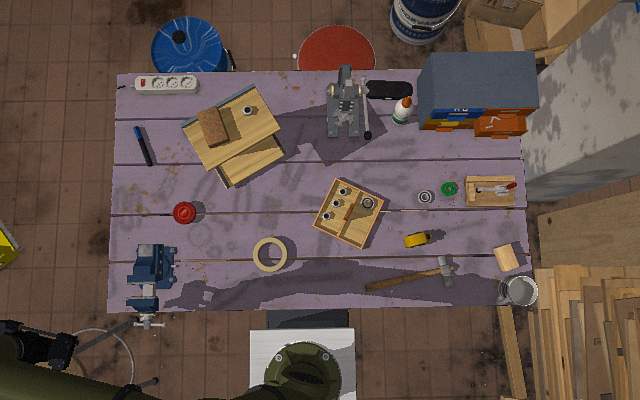

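View pics/side0.png

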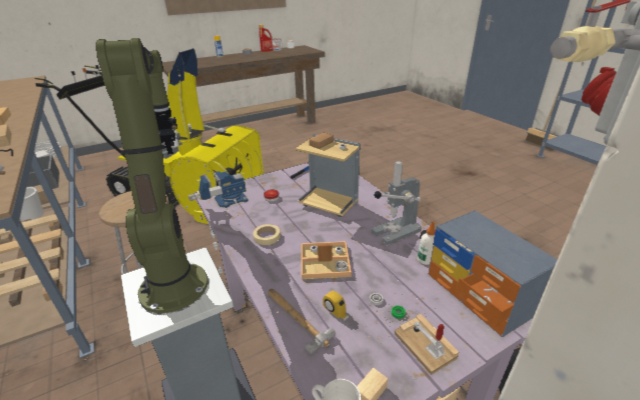

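The top view shows the steel bearing at (425,197), the green ring at (449,188, not meant), the tape roll at (270,254), a nut on the shelf at (248,111), the bearing in the tray at (368,203), the tray at (349,212) and the rack at (235,135).
Candidates for bearing_out are the steel ring (425,197), the green ring (449,188), the tape roll (270,254) and the in-tray bearing (368,203). I choose (425,197) and will check it in a crop.

```bash
cat > h.py <<'E'
import numpy as np, cv2
from bench import ctrl
from scipy.spatial.transform import Rotation as Ro
M={n:ctrl.camera_model(n) for n in("top","side")}
def ray(n,p):
    m=M[n];R=np.array(m["R"]);c=-R.T@np.array(m["t"])
    d=R.T@np.array([(p[0]-m["cx"])/m["fx"],(p[1]-m["cy"])/m["fy"],1]);return c,d/np.linalg.norm(d)
def onz(n,p,z):
    c,d=ray(n,p);return c+d*(z-c[2])/d[2]
def proj(n,X):
    m=M[n];q=np.array(m["R"])@np.array(X)+np.array(m["t"]);return np.array([m["fx"]*q[0]/q[2]+m["cx"],m["fy"]*q[1]/q[2]+m["cy"]])
def tri(pt,ps):
    (a,d),(b,e)=ray("top",pt),ray("side",ps)
    s=np.linalg.lstsq(np.c_[d,-e],b-a,rcond=None)[0];return (a+s[0]*d+b+s[1]*e)/2,np.linalg.norm(a+s[0]*d-b-s[1]*e)
def totool(X):
    s=ctrl.get_state();return Ro.from_rotvec(s["tool_rot"]).inv().apply(np.array(X)-s["position"])
E
python3 - <<'E'
from h import *
t=cv2.imread("pics/top0.png");s=cv2.imread("pics/side0.png")
a=cv2.resize(t[165:260,300:470],None,fx=4,fy=4,interpolation=cv2.INTER_CUBIC)[:300*2]
b=cv2.resize(t[80:195,170:295],None,fx=4,fy=4,interpolation=cv2.INTER_CUBIC)
cv2.imwrite("pics/c1.png",a);cv2.imwrite("pics/c2.png",b)
c=cv2.resize(s[125:325,250:420],None,fx=3,fy=3,interpolation=cv2.INTER_CUBIC);cv2.imwrite("pics/c3.png",c)
print(onz("top",(425,197),.012),onz("side",(377,299),.012))
E
```

```text
[ 0.54327364 -0.39248799  0.012     ] [ 0.54757874 -0.39728187  0.012     ]
```

View pics/c1.png

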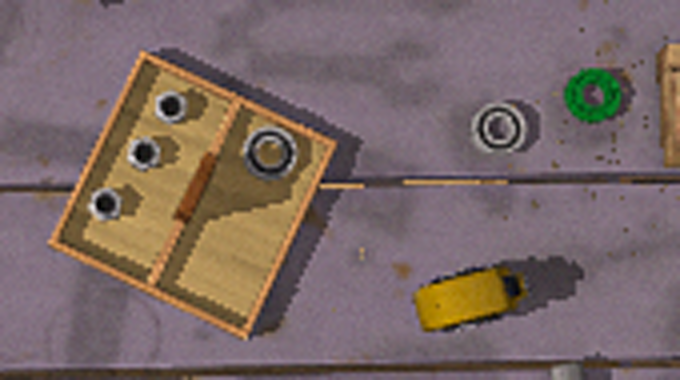

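View pics/c2.png

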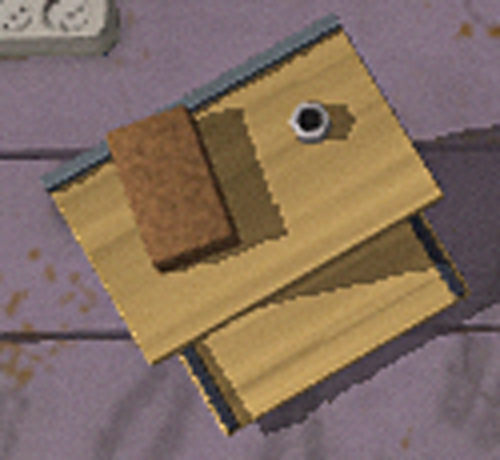

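View pics/c3.png

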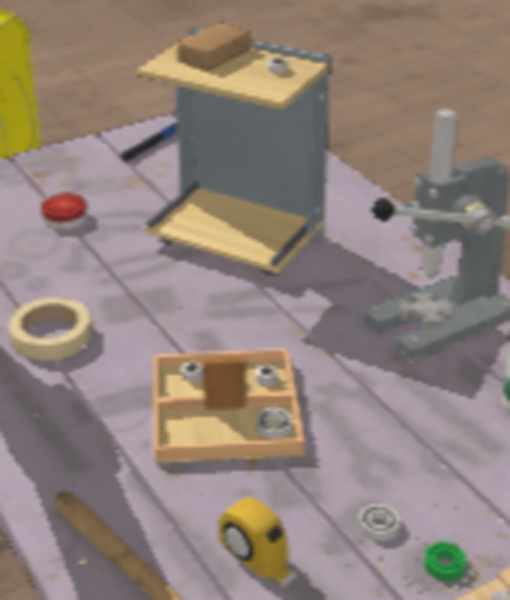

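The crops confirm the plain steel bearing at c1 (499,127), with the green one to its right. bearing_in is in the tray's right half (y<0) at c1 (270,152). The rack's shelf front corners are at c2 (152,362) and (442,195).

```bash
cat > meas.py <<'E'
from h import *
f=lambda u,o,k:np.array([(u[0]+.5)/k-.5+o[0],(u[1]+.5)/k-.5+o[1]])
A=lambda u:f(u,(300,165),4);B=lambda u:f(u,(170,80),4);C=lambda u:f(u,(250,125),3)
co=[onz("top",A(u),.022) for u in[(143,54),(335,143),(248,337),(52,241)]]  # +x+y,+x-y,-x-y,-x+y
co=np.array(co);c=co.mean(0);print("sides",[np.linalg.norm(co[i]-co[i-1]).round(4) for i in range(4)])
x=co[0]+co[1]-co[2]-co[3];y=co[0]+co[3]-co[1]-co[2]
print("tray",c.round(4),"yaw",np.degrees(np.arctan2(x[1],x[0])),np.degrees(np.arctan2(-y[0],y[1])))
th=np.arctan2(x[1],x[0]);Rt=np.array([[np.cos(th),np.sin(th)],[-np.sin(th),np.cos(th)]])
for n,u,z in[("bin",(270,152),.018),("plate",(196,187),.07)]:
    p=onz("top",A(u),z);print(n,p,"in tray",Rt@(p-c)[:2])
print("bout",onz("top",A((499,127)),.012),onz("side",C((380,520)),.012))
# rack: shelf top front corners z .279
l,r=onz("top",B((152,362)),.279),onz("top",B((442,195)),.279);d=r-l
print("shelf front",l,r,np.linalg.norm(d),"yaw",np.degrees(np.arctan2(d[0],-d[1])))
a=np.arctan2(d[0],-d[1]);ex=np.array([np.cos(a),np.sin(a)]);print("rack org",(l+r)[:2]/2+.045*ex)
l,r=onz("top",B((235,433)),.03),onz("top",B((465,295)),.03);d=r-l
print("plat front",l,r,np.linalg.norm(d),"yaw",np.degrees(np.arctan2(d[0],-d[1])),"org",(l+r)[:2]/2+.05*ex)
E
python3 meas.py
```

```text
sides [np.float64(0.1632), np.float64(0.1649), np.float64(0.1657), np.float64(0.1675)]
tray [ 0.4963 -0.1494  0.022 ] yaw -26.38477168402359 -26.72538034259544
bin [ 0.52780149 -0.20941647  0.018     ] in tray [ 0.05487704 -0.03978745]
plate [ 0.4950948  -0.14744608  0.07      ] in tray [-0.00196205  0.00119272]
bout [ 0.54529207 -0.3906256   0.012     ] [ 0.54829231 -0.39285667  0.012     ]
shelf front [0.5841947 0.2297081 0.279    ] [0.69319901 0.04101542 0.279     ] 0.21791481296143556 yaw 30.014238694130036
rack org [0.67766241 0.15787144]
plat front [0.57989882 0.22125494 0.03      ] [0.68677292 0.04204845 0.03      ] 0.20865530683488354 yaw 30.81075350390597 org [0.67663093 0.15666246]
```

The sizes and reach agree: tray at (0.496,-0.149) with yaw -26.5°, rack at (0.677,0.157) with yaw 30.4°, bearing at (0.546,-0.391). I'm planning the swing over to it now.

```bash
cat >> h.py <<'E'
def pose(psi,tilt=0,lean=0):
    """tool y at world yaw psi (deg); tool z down, tilted by `tilt` deg towards world yaw `lean`"""
    p=np.radians(psi);y=np.array([np.cos(p),np.sin(p),0]);z=np.array([0,0,-1.])
    R=Ro.from_matrix(np.c_[np.cross(y,z),y,z])
    l=np.radians(lean);return Ro.from_rotvec(np.radians(tilt)*np.array([np.sin(l),-np.cos(l),0]))*R
def plan(ws,start=None):
    s=ctrl.get_state();p,R=start or (s["position"],Ro.from_rotvec(s["tool_rot"]))
    for q,Q in ws:
        q=np.array(q);t=R.inv().apply(q-p);v=np.degrees((R.inv()*Q).as_rotvec())
        print("travel",t.round(4).tolist(),"turn",v.round(2).tolist(),"| d",np.linalg.norm(t).round(3),"ang",np.linalg.norm(v).round(1))
        p,R=q,Q
E
python3 - <<'E'
from h import *
plan([((.31,.46,.25),pose(50)),((.43,.25,.25),pose(25)),((.47,.02,.22),pose(0)),((.52,-.21,.18),pose(-26.5)),((.546,-.391,.12),pose(-26.5))])
E
```

```text
travel [-0.1856, -0.1268, -0.0142] turn [-0.1, 0.03, 25.57] | d 0.225 ang 25.6
travel [-0.2269, -0.0837, 0.0] turn [0.0, 0.0, 25.0] | d 0.242 ang 25.0
travel [-0.2254, -0.0609, 0.03] turn [0.0, 0.0, 25.0] | d 0.235 ang 25.0
travel [-0.23, 0.05, 0.04] turn [0.0, 0.0, 26.5] | d 0.239 ang 26.5
travel [-0.1504, 0.104, 0.06] turn [0.0, 0.0, 0.0] | d 0.192 ang 0.0
```

Request:
{"name": "step_arm", "arguments": {"commands": [{"travel":[-0.186,-0.127,-0.014],"turn":[0,0,25.5]},{"travel":[-0.186,-0.127,-0.014],"turn":[0,0,25.5]},{"travel":[-0.186,-0.127,-0.014],"turn":[0,0,25.5]},{"travel":[-0.186,-0.127,-0.014],"turn":[0,0,25.5]},{"travel":[-0.186,-0.127,-0.014],"turn":[0,0,25.5]}]}}

```text
time: 0.6
position: [0.3144, 0.456, 0.2508]
tool_rot: [1.081, 2.948, -0.001]
ft_force: [0.5, 0.0, -0.5]
grip_width: 1.001
grip_force: 0.0
```

Request:
{"name": "step_arm", "arguments": {"commands": [{"travel":[-0.227,-0.084,0],"turn":[0,0,25]},{"travel":[-0.227,-0.084,0],"turn":[0,0,25]},{"travel":[-0.227,-0.084,0],"turn":[0,0,25]},{"travel":[-0.227,-0.084,0],"turn":[0,0,25]},{"travel":[-0.227,-0.084,0],"turn":[0,0,25]}]}}

```text
time: 1.1
position: [0.4316, 0.2471, 0.2504]
tool_rot: [1.689, 2.649, -0.0]
ft_force: [0.6, -0.1, -0.0]
grip_width: 0.996
grip_force: 0.0
```

Request:
{"name": "step_arm", "arguments": {"commands": [{"travel":[-0.225,-0.061,0.03],"turn":[0,0,25]},{"travel":[-0.225,-0.061,0.03],"turn":[0,0,25]},{"travel":[-0.225,-0.061,0.03],"turn":[0,0,25]},{"travel":[-0.225,-0.061,0.03],"turn":[0,0,25]},{"travel":[-0.225,-0.061,0.03],"turn":[0,0,25]}]}}

```text
time: 1.6
position: [0.4704, 0.0166, 0.2201]
tool_rot: [-2.224, -2.219, 0.001]
ft_force: [0.9, 0.3, 0.6]
grip_width: 0.997
grip_force: 0.0
```

Request:
{"name": "step_arm", "arguments": {"commands": [{"travel":[-0.23,0.05,0.04],"turn":[0,0,26.5]},{"travel":[-0.23,0.05,0.04],"turn":[0,0,26.5]},{"travel":[-0.23,0.05,0.04],"turn":[0,0,26.5]},{"travel":[-0.23,0.05,0.04],"turn":[0,0,26.5]},{"travel":[-0.23,0.05,0.04],"turn":[0,0,26.5]}]}}

```text
time: 2.1
position: [0.5206, -0.2126, 0.1801]
tool_rot: [2.672, 1.652, -0.001]
ft_force: [0.0, 1.2, -0.1]
grip_width: 1.002
grip_force: 0.0
```

Request:
{"name": "step_arm", "arguments": {"commands": [{"travel":[-0.15,0.104,0.06],"turn":[0,0,0]},{"travel":[-0.15,0.104,0.06],"turn":[0,0,0]},{"travel":[-0.15,0.104,0.06],"turn":[0,0,0]},{"travel":[-0.15,0.104,0.06],"turn":[0,0,0]},{"travel":[-0.15,0.104,0.06],"turn":[0,0,0]}]}}

```text
time: 2.6
position: [0.5432, -0.3966, 0.1172]
tool_rot: [-2.677, -1.644, 0.011]
ft_force: [-0.7, -1.2, -0.5]
grip_width: 1.0
grip_force: 0.0
```

```bash
python3 - <<'E'
from h import *
plan([((.5465,-.392,.060),pose(-26.5)),((.5465,-.392,.0175),pose(-26.5))])
im=ctrl.get_image("side")[:,:,::-1];cv2.imwrite("pics/c4.png",cv2.resize(im[210:350,290:460],None,fx=3,fy=3,interpolation=cv2.INTER_CUBIC))
E
```

```text
travel [0.0059, 0.0011, 0.0572] turn [-0.25, 0.34, -0.4] | d 0.058 ang 0.6
travel [0.0, 0.0, 0.0425] turn [0.0, 0.0, 0.0] | d 0.042 ang 0.0
```

View pics/c4.png

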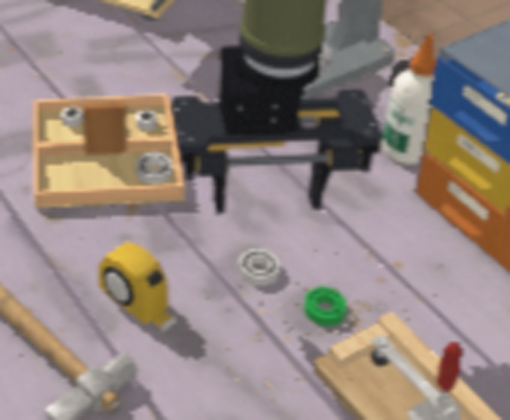

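The crop shows the bearing at c4 (260,265) below and between the fingers at (220,205) and (317,205). Descending.

Request:
{"name": "step_arm", "arguments": {"commands": [{"travel":[0.001,0,0.06]},{"travel":[0.001,0,0.06]},{"travel":[0.001,0,0.06]},{"travel":[0.001,0,0.06]}], "gripper": 0.85, "force": 25}}

```text
$.commands[0]: bad value
```

```bash
python3 - <<'E'
from h import *
plan([((.5465,-.392,.0175),pose(-26.5))])
E
```

```text
travel [0.0024, 0.0014, 0.1007] turn [-0.22, 0.16, -0.24] | d 0.101 ang 0.4
```

Both fields are needed in every row.

Request:
{"name": "step_arm", "arguments": {"commands": [{"travel":[0.001,0,0.06],"turn":[0,0,0]},{"travel":[0.001,0,0.06],"turn":[0,0,0]},{"travel":[0.001,0,0.06],"turn":[0,0,0]},{"travel":[0.001,0,0.06],"turn":[0,0,0]}], "gripper": 0.85, "force": 25}}

```text
time: 3.05
position: [0.5488, -0.3887, 0.062]
tool_rot: [2.668, 1.656, 0.002]
ft_force: [0.6, 0.4, 0.5]
grip_width: 0.856
grip_force: 0.0
```

```bash
python3 - <<'E'
from h import *
plan([((.5465,-.392,.0175),pose(-26.5))])
E
```

```text
travel [-0.004, -0.0006, 0.0445] turn [0.08, -0.02, 0.15] | d 0.045 ang 0.2
```

Request:
{"name": "step_arm", "arguments": {"commands": [{"travel":[-0.003,0,0.025],"turn":[0,0,0]},{"travel":[-0.003,0,0.043],"turn":[0,0,0]},{"travel":[-0.003,0,0.043],"turn":[0,0,0]},{"travel":[-0.003,0,0.043],"turn":[0,0,0]}]}}

```text
time: 3.45
position: [0.5469, -0.3918, 0.0182]
tool_rot: [2.67, 1.655, 0.0]
ft_force: [0.2, -0.7, -0.4]
grip_width: 0.853
grip_force: 0.0
```

Request:
{"name": "step_arm", "arguments": {"commands": [{"travel":[0,0,0],"turn":[0,0,0]},{"travel":[0,0,0],"turn":[0,0,0]},{"travel":[0,0,0],"turn":[0,0,0]},{"travel":[0,0,0],"turn":[0,0,0]},{"travel":[0,0,0],"turn":[0,0,0]}], "gripper": 0.2, "force": 25}}

```text
time: 3.95
position: [0.5465, -0.3919, 0.0177]
tool_rot: [-2.67, -1.655, -0.0]
ft_force: [-0.8, 1.3, 1.1]
grip_width: 0.484
grip_force: 0.8
```

Request:
{"name": "step_arm", "arguments": {"commands": [{"travel":[0,0,0],"turn":[0,0,0]},{"travel":[0,0,0],"turn":[0,0,0]}]}}

```text
time: 4.15
position: [0.5464, -0.3918, 0.0177]
tool_rot: [-2.67, -1.655, -0.0]
ft_force: [-0.6, 1.1, 1.9]
grip_width: 0.462
grip_force: 25.0
```

```bash
python3 - <<'E'
from h import *
q=pose(-26.5)
plan([((.5465,-.392,.13),q),((.4543,-.1776,.13),q),((.4543,-.1776,.05),q),((.4543,-.1776,.026),q)])
E
```

```text
travel [-0.0001, 0.0001, -0.1123] turn [-0.02, -0.01, 0.07] | d 0.112 ang 0.1
travel [0.1507, -0.1782, 0.0] turn [0.0, 0.0, 0.0] | d 0.233 ang 0.0
travel [0.0, 0.0, 0.08] turn [0.0, 0.0, 0.0] | d 0.08 ang 0.0
travel [0.0, 0.0, 0.024] turn [0.0, 0.0, 0.0] | d 0.024 ang 0.0
```

Request:
{"name": "step_arm", "arguments": {"commands": [{"travel":[0,0,-0.02],"turn":[0,0,0]},{"travel":[0,0,-0.06],"turn":[0,0,0]},{"travel":[0,0,-0.1],"turn":[0,0,0]},{"travel":[0,0,-0.112],"turn":[0,0,0]},{"travel":[0,0,-0.112],"turn":[0,0,0]}]}}

```text
time: 4.65
position: [0.5476, -0.3929, 0.1317]
tool_rot: [2.667, 1.653, 0.003]
ft_force: [0.6, -0.9, -2.0]
grip_width: 0.463
grip_force: 25.0
```

Request:
{"name": "step_arm", "arguments": {"commands": [{"travel":[0.03,-0.036,0],"turn":[0,0,0]},{"travel":[0.06,-0.071,0],"turn":[0,0,0]},{"travel":[0.09,-0.107,0],"turn":[0,0,0]},{"travel":[0.12,-0.142,0],"turn":[0,0,0]},{"travel":[0.151,-0.178,0],"turn":[0,0,0]}]}}

```text
time: 5.15
position: [0.4521, -0.1751, 0.1272]
tool_rot: [-2.668, -1.655, 0.005]
ft_force: [1.3, 0.3, -0.2]
grip_width: 0.461
grip_force: 25.0
```

Request:
{"name": "step_arm", "arguments": {"commands": [{"travel":[0,0,0],"turn":[0,0,0]},{"travel":[0,0,0],"turn":[0,0,0]}]}}

```text
time: 5.35
position: [0.4535, -0.1753, 0.1282]
tool_rot: [-2.665, -1.659, 0.001]
ft_force: [0.3, -1.2, -1.0]
grip_width: 0.464
grip_force: 25.0
```

```bash
python3 - <<'E'
from h import *
q=pose(-26.5);s=ctrl.get_state();print(s["position"],s["grip_width"],s["grip_force"],s["ft_force"])
plan([((.4543,-.1776,.05),q),((.4543,-.1776,.026),q)])
im=ctrl.get_image("side")[:,:,::-1];cv2.imwrite("pics/c5.png",cv2.resize(im[180:320,270:420],None,fx=4,fy=4,interpolation=cv2.INTER_CUBIC))
E
```

```text
[ 0.45352113 -0.17531472  0.1282216 ] 0.4638619125423496 24.960107561055338 [ 0.30718555 -1.20895031 -0.99232828]
travel [-0.0018, 0.0019, 0.0782] turn [-0.11, -0.05, 0.3] | d 0.078 ang 0.3
travel [0.0, 0.0, 0.024] turn [0.0, 0.0, 0.0] | d 0.024 ang 0.0
```

View pics/c5.png

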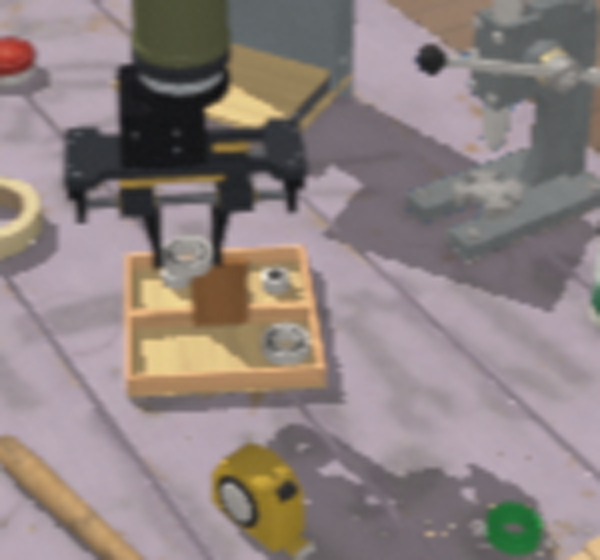

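The crop shows the bearing held flat between the fingertips at c5 (187,260), above the tray half that has bearing_in at (287,343). Lowering it.

Request:
{"name": "step_arm", "arguments": {"commands": [{"travel":[-0.001,0.001,0.03],"turn":[0,0,0]},{"travel":[-0.001,0.001,0.065],"turn":[0,0,0]},{"travel":[-0.001,0.001,0.085],"turn":[0,0,0]},{"travel":[-0.001,0.001,0.085],"turn":[0,0,0]},{"travel":[-0.001,0.001,0.085],"turn":[0,0,0]}]}}

```text
time: 5.9
position: [0.4546, -0.1806, 0.0444]
tool_rot: [2.672, 1.651, -0.004]
ft_force: [0.6, 0.7, -0.6]
grip_width: 0.459
grip_force: 25.0
```

```bash
python3 - <<'E'
from h import *
q=pose(-26.5)
plan([((.4543,-.1776,.026),q)])
E
```

```text
travel [0.0026, -0.0016, 0.0184] turn [-0.03, 0.13, -0.06] | d 0.019 ang 0.1
```

Request:
{"name": "step_arm", "arguments": {"commands": [{"travel":[0.001,-0.001,0.012],"turn":[0,0,0]},{"travel":[0.001,-0.001,0.018],"turn":[0,0,0]},{"travel":[0.001,-0.001,0.018],"turn":[0,0,0]},{"travel":[0.001,-0.001,0.018],"turn":[0,0,0]}]}}

```text
time: 6.3
position: [0.4545, -0.1775, 0.0267]
tool_rot: [2.67, 1.655, 0.0]
ft_force: [-0.5, -0.0, -2.0]
grip_width: 0.465
grip_force: 25.0
```

Request:
{"name": "step_arm", "arguments": {"commands": [{"travel":[0,0,0],"turn":[0,0,0]},{"travel":[0,0,0],"turn":[0,0,0]},{"travel":[0,0,0],"turn":[0,0,0]}], "gripper": 0.58}}

```text
time: 6.6
position: [0.4547, -0.1775, 0.0269]
tool_rot: [2.67, 1.655, 0.001]
ft_force: [-0.4, -0.8, 0.6]
grip_width: 0.568
grip_force: 0.0
```

Request:
{"name": "step_arm", "arguments": {"commands": [{"travel":[0,0,-0.03],"turn":[0,0,0]},{"travel":[0,0,-0.08],"turn":[0,0,0]},{"travel":[0,0,-0.13],"turn":[0,0,0]},{"travel":[0,0,-0.18],"turn":[0,0,0]},{"travel":[0,0,-0.2],"turn":[0,0,0]}]}}

```text
time: 7.1
position: [0.4564, -0.1785, 0.2316]
tool_rot: [2.668, 1.652, 0.011]
ft_force: [0.3, -0.4, -0.7]
grip_width: 0.581
grip_force: 0.0
```

```bash
cat >> h.py <<'E'
from scipy.spatial.transform import Slerp
def via(q,Q,n,start=None):
    s=ctrl.get_state();p,R=start or (s["position"],Ro.from_rotvec(s["tool_rot"]))
    S=Slerp([0,1],Ro.concatenate([R,Q]));return [(p+(np.array(q)-p)*k/n,S(k/n)) for k in range(1,n+1)]
E
python3 - <<'E'
from h import *
print(ctrl.get_state()["joint_positions"].round(2))
im=ctrl.get_image("top")[:,:,::-1];cv2.imwrite("pics/t2.png",cv2.resize(im[150:270,280:480],None,fx=4,fy=4,interpolation=cv2.INTER_CUBIC))
y=-26.5;Q=pose(y-90,40,y);z=Q.apply([0,0,1]);g=np.array([.4963,-.1494,.062])+.005*z;print(z,g)
pre=g-.12*z;print(pre);plan(via(pre,Q,3)+[(g-.04*z,Q),(g,Q)])
E
```

```text
[-0.56 -0.07  0.85  1.87  0.05  1.31 -0.18]
[ 0.57525272 -0.28681043 -0.76604444] [ 0.49917626 -0.15083405  0.05816978]
[ 0.43014594 -0.1164168   0.15009511]
travel [0.0143, -0.0176, 0.0275] turn [-10.38, 10.22, 28.68] | d 0.036 ang 32.2
travel [-0.0016, -0.0257, 0.0247] turn [-10.38, 10.22, 28.68] | d 0.036 ang 32.2
travel [-0.0184, -0.0246, 0.0182] turn [-10.38, 10.22, 28.68] | d 0.036 ang 32.2
travel [0.0, -0.0, 0.08] turn [-0.0, 0.0, 0.0] | d 0.08 ang 0.0
travel [-0.0, -0.0, 0.04] turn [0.0, 0.0, 0.0] | d 0.04 ang 0.0
```

View pics/t2.png

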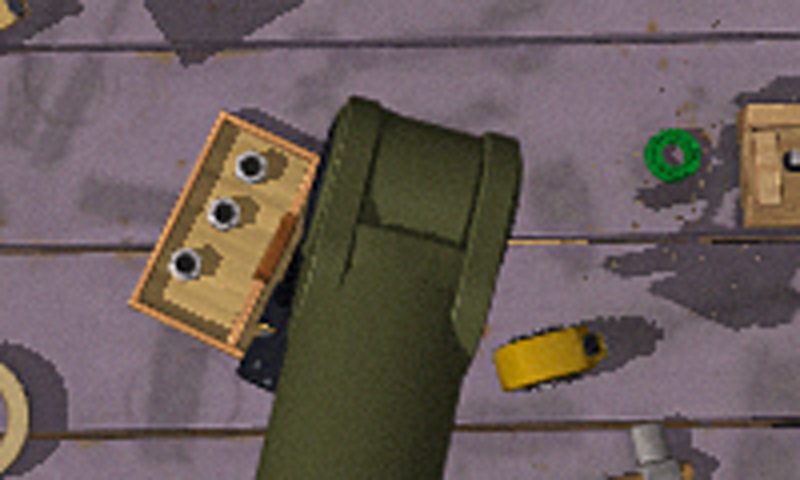

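The top view shows the nuts at t2 (250,165), (225,212) and (186,263), with the tray unmoved and the placed bearing hidden under the arm. Turning to the leaning grasp.

Request:
{"name": "step_arm", "arguments": {"commands": [{"travel":[0.014,-0.018,0.027],"turn":[-10.4,10.2,28.7]},{"travel":[0.014,-0.018,0.027],"turn":[-10.4,10.2,28.7]},{"travel":[0.014,-0.018,0.027],"turn":[-10.4,10.2,28.7]},{"travel":[0.014,-0.018,0.027],"turn":[-10.4,10.2,28.7]},{"travel":[0.014,-0.018,0.027],"turn":[-10.4,10.2,28.7]}]}}

```text
time: 7.65
position: [0.4426, -0.1578, 0.1988]
tool_rot: [2.922, 0.908, 0.376]
ft_force: [0.6, 0.3, -1.0]
grip_width: 0.578
grip_force: 0.0
```

Request:
{"name": "step_arm", "arguments": {"commands": [{"travel":[-0.002,-0.026,0.025],"turn":[-10.4,10.2,28.7]},{"travel":[-0.002,-0.026,0.025],"turn":[-10.4,10.2,28.7]},{"travel":[-0.002,-0.026,0.025],"turn":[-10.4,10.2,28.7]},{"travel":[-0.002,-0.026,0.025],"turn":[-10.4,10.2,28.7]},{"travel":[-0.002,-0.026,0.025],"turn":[-10.4,10.2,28.7]}]}}

```text
time: 8.15
position: [0.4507, -0.142, 0.1645]
tool_rot: [2.965, 0.325, 0.63]
ft_force: [-0.7, -0.2, 1.1]
grip_width: 0.578
grip_force: 0.0
```

```bash
python3 - <<'E'
from h import *
print(ctrl.get_state()["joint_positions"].round(2))
y=-26.5;Q=pose(y-90,40,y);z=Q.apply([0,0,1]);g=np.array([.4963,-.1494,.062])+.005*z
pre=g-.12*z;plan([(pre,Q)])
E
```

```text
[ 0.55 -0.3  -0.2   2.29 -0.23  0.74 -0.88]
travel [-0.0182, -0.0307, 0.0035] turn [-13.27, 13.61, 35.81] | d 0.036 ang 40.5
```

Joint 2 is at its limit near the base, so I'll turn above the plate further out and come down vertically.

```bash
python3 - <<'E'
from h import *
y=-26.5;Q=pose(y-90,40,y);z=Q.apply([0,0,1]);g=np.array([.4963,-.1494,.062])+.005*z
R=Ro.from_rotvec(ctrl.get_state()["tool_rot"]);p=ctrl.get_state()["position"]
u=g+[0,0,.1];plan([(u,R),(u,Q),(g,Q)])
E
```

```text
travel [0.0387, 0.0168, 0.0261] turn [0.0, 0.0, 0.0] | d 0.05 ang 0.0
travel [0.0, 0.0, 0.0] turn [-13.27, 13.61, 35.81] | d 0.0 ang 40.5
travel [-0.0643, 0.0, 0.0766] turn [0.0, 0.0, 0.0] | d 0.1 ang 0.0
```

Request:
{"name": "step_arm", "arguments": {"commands": [{"travel":[0.039,0.017,0.026],"turn":[0,0,0]},{"travel":[0.039,0.017,0.026],"turn":[0,0,0]},{"travel":[0.039,0.017,0.026],"turn":[0,0,0]}]}}

```text
time: 8.45
position: [0.4986, -0.1509, 0.1565]
tool_rot: [2.968, 0.329, 0.623]
ft_force: [-0.2, 0.4, 0.5]
grip_width: 0.578
grip_force: 0.0
```

Request:
{"name": "step_arm", "arguments": {"commands": [{"travel":[0,0,0],"turn":[-13.2,13.6,35.8]},{"travel":[0,0,0],"turn":[-13.2,13.6,35.8]},{"travel":[0,0,0],"turn":[-13.2,13.6,35.8]},{"travel":[0,0,0],"turn":[-13.2,13.6,35.8]},{"travel":[0,0,0],"turn":[-13.2,13.6,35.8]}]}}

```text
time: 8.95
position: [0.4963, -0.1527, 0.1575]
tool_rot: [2.788, -0.51, 0.936]
ft_force: [-1.0, -0.6, -0.9]
grip_width: 0.584
grip_force: 0.0
```

```bash
python3 - <<'E'
from h import *
s=ctrl.get_state();print(s["joint_positions"].round(2),s["position"],s["time"])
y=-26.5;Q=pose(y-90,40,y);z=Q.apply([0,0,1]);g=np.array([.4963,-.1494,.062])+.005*z
plan([(g+[0,0,.1],Q),(g,Q)])
E
```

```text
[ 0.5  -0.3  -0.33  2.39  0.17  0.41 -1.92] [ 0.49632578 -0.15274678  0.15753719] 8.95
travel [0.002, -0.0028, 0.0006] turn [-1.39, 2.35, 5.29] | d 0.003 ang 6.0
travel [-0.0643, 0.0, 0.0766] turn [0.0, 0.0, 0.0] | d 0.1 ang 0.0
```

Request:
{"name": "step_arm", "arguments": {"commands": [{"travel":[0.002,-0.002,0],"turn":[-1.4,2.3,5.2]},{"travel":[0.002,-0.002,0],"turn":[-1.4,2.3,5.2]},{"travel":[0.002,-0.002,0],"turn":[-1.4,2.3,5.2]}]}}

```text
time: 9.25
position: [0.499, -0.1501, 0.1577]
tool_rot: [2.744, -0.636, 0.992]
ft_force: [-0.1, 0.6, -1.6]
grip_width: 0.579
grip_force: 0.0
```

```bash
python3 - <<'E'
from h import *
s=ctrl.get_state();print(s["joint_positions"].round(2),s["position"],s["time"])
y=-26.5;Q=pose(y-90,40,y);z=Q.apply([0,0,1]);g=np.array([.4963,-.1494,.062])+.005*z
plan([(g+[0,0,.06],Q),(g,Q)])
E
```

```text
[ 0.38 -0.3  -0.27  2.41  0.39  0.39 -2.24] [ 0.49897693 -0.1501183   0.1576847 ] 9.25
travel [-0.0249, 0.0005, 0.0307] turn [-0.16, 0.22, 0.36] | d 0.04 ang 0.4
travel [-0.0386, 0.0, 0.046] turn [0.0, 0.0, 0.0] | d 0.06 ang 0.0
```

Request:
{"name": "step_arm", "arguments": {"commands": [{"travel":[-0.025,0,0.031],"turn":[0,0,0]},{"travel":[-0.025,0,0.031],"turn":[0,0,0]},{"travel":[-0.025,0,0.031],"turn":[0,0,0]},{"travel":[-0.025,0,0.031],"turn":[0,0,0]}]}}

```text
time: 9.65
position: [0.4997, -0.1524, 0.119]
tool_rot: [2.74, -0.641, 0.994]
ft_force: [0.2, -0.1, 0.5]
grip_width: 0.578
grip_force: 0.0
```

```bash
python3 - <<'E'
from h import *
s=ctrl.get_state();print(s["joint_positions"].round(2),s["position"],s["time"])
y=-26.5;Q=pose(y-90,40,y);z=Q.apply([0,0,1]);g=np.array([.4963,-.1494,.062])+.005*z
plan([(g,Q)])
im=ctrl.get_image("side")[:,:,::-1];cv2.imwrite("pics/s3.png",cv2.resize(im[180:320,270:420],None,fx=4,fy=4,interpolation=cv2.INTER_CUBIC))
E
```

```text
[ 0.5  -0.23 -0.39  2.45  0.54  0.29 -2.4 ] [ 0.49974516 -0.15236287  0.11902323] 9.65
travel [-0.0399, -0.0012, 0.0459] turn [-0.03, 0.12, 0.15] | d 0.061 ang 0.2
```

View pics/s3.png

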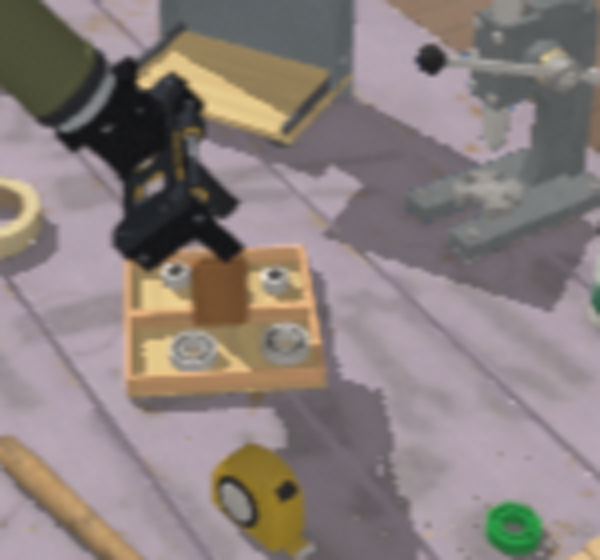

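Both bearings are now in the same half, at s3 (193,350) and (287,342). The gripper leans above the plate at (220,290). Continuing down while watching the joint limits.

Request:
{"name": "step_arm", "arguments": {"commands": [{"travel":[-0.02,-0.001,0.023],"turn":[0,0,0]},{"travel":[-0.02,-0.001,0.023],"turn":[0,0,0]},{"travel":[-0.02,-0.001,0.023],"turn":[0,0,0]},{"travel":[-0.02,-0.001,0.023],"turn":[0,0,0]}]}}

```text
time: 10.1
position: [0.5026, -0.151, 0.0881]
tool_rot: [2.742, -0.64, 0.987]
ft_force: [-0.5, -0.5, -0.2]
grip_width: 0.581
grip_force: 0.0
```

```bash
python3 - <<'E'
from h import *
s=ctrl.get_state();print(s["joint_positions"].round(2),s["position"],s["time"])
y=-26.5;Q=pose(y-90,40,y);z=Q.apply([0,0,1]);g=np.array([.4963,-.1494,.062])+.005*z
plan([(g,Q)])
E
```

```text
[ 1.17 -0.22 -1.01  2.45  0.25  0.16 -2.16] [ 0.50262597 -0.1510182   0.08812957] 10.1
travel [-0.0216, 0.0013, 0.021] turn [0.05, 0.34, 0.26] | d 0.03 ang 0.4
```

Request:
{"name": "step_arm", "arguments": {"commands": [{"travel":[-0.011,0.001,0.01],"turn":[0,0,0]},{"travel":[-0.021,0.001,0.02],"turn":[0,0,0]},{"travel":[-0.021,0.001,0.021],"turn":[0,0,0]},{"travel":[-0.021,0.001,0.021],"turn":[0,0,0]},{"travel":[-0.021,0.001,0.021],"turn":[0,0,0]}]}}

```text
time: 10.6
position: [0.5068, -0.1526, 0.0607]
tool_rot: [2.743, -0.643, 0.978]
ft_force: [-0.5, 0.2, 0.2]
grip_width: 0.58
grip_force: 0.0
```

```bash
python3 - <<'E'
from h import *
s=ctrl.get_state();print(s["joint_positions"].round(2),s["position"],s["time"],s["ft_force"])
y=-26.5;Q=pose(y-90,40,y);z=Q.apply([0,0,1]);g=np.array([.4963,-.1494,.062])+.005*z
plan([(g,Q)])
E
```

```text
[ 1.53 -0.17 -1.37  2.45  0.62  0.1  -2.52] [ 0.50681842 -0.15259742  0.06072106] 10.6 [-0.45684082  0.1769816   0.216444  ]
travel [-0.0075, 0.0018, -0.0029] turn [0.22, 0.68, 0.18] | d 0.008 ang 0.7
```

At this corner of the workspace, joints 3, 4 and 6 all sit at their limits. I'm easing the lean to 35°, which still clears the shelf by my geometry, and centring on the plate.

```bash
python3 - <<'E'
from h import *
y=-26.5
for t in(35,):
    Q=pose(y-90,t,y);z=Q.apply([0,0,1]);g=np.array([.4963,-.1494,.062])+.005*z
    plan([(g+[0,0,.02],Q),(g,Q)])
E
```

```text
travel [0.0047, 0.0019, -0.0183] turn [0.23, -4.32, 0.17] | d 0.019 ang 4.3
travel [-0.0115, 0.0, 0.0164] turn [0.0, 0.0, 0.0] | d 0.02 ang 0.0
```

Request:
{"name": "step_arm", "arguments": {"commands": [{"travel":[0.005,0.002,-0.018],"turn":[0,-4.3,0]},{"travel":[0.005,0.002,-0.018],"turn":[0,-4.3,0]},{"travel":[0.005,0.002,-0.018],"turn":[0,-4.3,0]},{"travel":[0.005,0.002,-0.018],"turn":[0,-4.3,0]}]}}

```text
time: 11.0
position: [0.5007, -0.1489, 0.0787]
tool_rot: [2.795, -0.653, 0.883]
ft_force: [0.7, -0.1, -1.4]
grip_width: 0.582
grip_force: 0.0
```

```bash
python3 - <<'E'
from h import *
s=ctrl.get_state();print(s["joint_positions"].round(2),s["position"],s["time"],s["ft_force"])
y=-26.5;Q=pose(y-90,35,y);z=Q.apply([0,0,1]);g=np.array([.4963,-.1494,.062])+.005*z
plan([(g,Q)])
E
```

```text
[ 1.05 -0.15 -0.9   2.4   0.31  0.26 -2.18] [ 0.50068651 -0.14887285  0.07874465] 11.0 [ 0.72837075 -0.08992905 -1.39575064]
travel [-0.0127, 0.0024, 0.0166] turn [-0.02, -0.08, 0.19] | d 0.021 ang 0.2
```

Good margins now. Going to the grip.

Request:
{"name": "step_arm", "arguments": {"commands": [{"travel":[-0.006,0.001,0.008],"turn":[0,0,0]},{"travel":[-0.013,0.001,0.016],"turn":[0,0,0]},{"travel":[-0.013,0.001,0.016],"turn":[0,0,0]},{"travel":[-0.013,0.001,0.016],"turn":[0,0,0]}]}}

```text
time: 11.4
position: [0.497, -0.1507, 0.0567]
tool_rot: [2.793, -0.656, 0.878]
ft_force: [-0.9, 0.6, 0.1]
grip_width: 0.578
grip_force: 0.0
```

```bash
python3 - <<'E'
from h import *
s=ctrl.get_state();print(s["joint_positions"].round(2),s["position"],s["time"],s["ft_force"])
y=-26.5;Q=pose(y-90,35,y);z=Q.apply([0,0,1]);g=np.array([.4963,-.1494,.062])+.005*z
plan([(g,Q)])
E
```

```text
[ 1.23 -0.09 -1.08  2.42  0.54  0.21 -2.4 ] [ 0.4970445  -0.15070958  0.05665382] 11.4 [-0.93118028  0.61414493  0.11472982]
travel [0.002, -0.0008, -0.0001] turn [0.17, 0.04, 0.13] | d 0.002 ang 0.2
```

Request:
{"name": "step_arm", "arguments": {"commands": [{"travel":[0,0,0],"turn":[0,0,0]},{"travel":[0,0,0],"turn":[0,0,0]},{"travel":[0,0,0],"turn":[0,0,0]},{"travel":[0,0,0],"turn":[0,0,0]},{"travel":[0,0,0],"turn":[0,0,0]}], "gripper": 0, "force": 55}}

```text
time: 11.9
position: [0.4973, -0.1505, 0.0568]
tool_rot: [2.793, -0.655, 0.879]
ft_force: [1.3, 0.4, -1.0]
grip_width: 0.21
grip_force: 0.0
```

Request:
{"name": "step_arm", "arguments": {"commands": [{"travel":[0,0,0],"turn":[0,0,0]},{"travel":[0,0,0],"turn":[0,0,0]},{"travel":[0,0,0],"turn":[0,0,0]},{"travel":[0,0,0],"turn":[0,0,0]}]}}

```text
time: 12.3
position: [0.4976, -0.15, 0.0567]
tool_rot: [2.794, -0.654, 0.879]
ft_force: [0.2, 2.8, 1.8]
grip_width: 0.132
grip_force: 55.0
```

```bash
python3 - <<'E'
from h import *
s=ctrl.get_state();print(s["joint_positions"].round(2),s["position"],s["time"],s["ft_force"])
y=-26.5;Q=pose(y-90,35,y)
p=s["position"];plan([(p+[0,0,.05],Q),(p+[0,0,.1],Q)])
# rack target
r=30.4;Qr=pose(r-90,35,r);z=Qr.apply([0,0,1]);e=np.array([np.cos(np.radians(r)),np.sin(np.radians(r)),0])
home=np.array([.677,.157,.03])+.002*e;G=home+[0,0,.062]+.005*z
print("final tcp",G,"entry",G-.16*e+[0,0,.012])
E
```

```text
[ 1.23 -0.09 -1.08  2.42  0.54  0.21 -2.4 ] [ 0.4975781  -0.15003124  0.05674795] 12.3 [0.1989536  2.81317325 1.84401578]
travel [0.0287, 0.0002, -0.041] turn [0.1, 0.02, 0.17] | d 0.05 ang 0.2
travel [0.0287, -0.0, -0.041] turn [0.0, 0.0, 0.0] | d 0.05 ang 0.0
final tcp [0.68119861 0.15946331 0.08790424] entry [0.54319643 0.07849791 0.09990424]
```

Request:
{"name": "step_arm", "arguments": {"commands": [{"travel":[0.005,0,-0.007],"turn":[0,0,0]},{"travel":[0.011,0,-0.016],"turn":[0,0,0]},{"travel":[0.018,0,-0.026],"turn":[0,0,0]},{"travel":[0.025,0,-0.036],"turn":[0,0,0]},{"travel":[0.029,0,-0.041],"turn":[0,0,0]}]}}

```text
time: 12.8
position: [0.4959, -0.1507, 0.106]
tool_rot: [2.794, -0.657, 0.873]
ft_force: [0.4, -1.6, -5.3]
grip_width: 0.134
grip_force: 55.0
```

Request:
{"name": "step_arm", "arguments": {"commands": [{"travel":[0.004,0,-0.006],"turn":[0,0,0]},{"travel":[0.009,0,-0.013],"turn":[0,0,0]},{"travel":[0.011,0,-0.016],"turn":[0,0,0]},{"travel":[0.011,0,-0.016],"turn":[0,0,0]}]}}

```text
time: 13.2
position: [0.4977, -0.1505, 0.1268]
tool_rot: [2.793, -0.655, 0.879]
ft_force: [0.2, -0.2, -5.6]
grip_width: 0.136
grip_force: 55.0
```

```bash
python3 - <<'E'
from h import *
s=ctrl.get_state();print(s["joint_positions"].round(2),s["position"],s["time"],s["ft_force"],s["torque"],s["grip_force"])
im=ctrl.get_image("side")[:,:,::-1];cv2.imwrite("pics/s4.png",cv2.resize(im[130:330,230:430],None,fx=3,fy=3,interpolation=cv2.INTER_CUBIC))
p=s["position"];R=Ro.from_rotvec(s["tool_rot"]);zz=R.apply([0,0,1]);print("tilt",np.degrees(np.arccos(-zz[2])),"lean",np.degrees(np.arctan2(zz[1],zz[0])))
E=np.array([.543,.078,.125]);n=4
plan([(p+(E-p)*k/n,pose(-116.5+57*k/n,35,-26.5+57*k/n)) for k in range(1,n+1)])
E
```

```text
[ 0.86 -0.25 -0.68  2.37  0.06  0.38 -1.94] [ 0.4976634  -0.15052767  0.12682855] 13.2 [ 0.16307677 -0.20718765 -5.60460898] [0.62524631 1.33974663 0.02731681] 54.99313141219318
tilt 35.00451205726718 lean -26.79740800530014
travel [-0.0121, -0.0563, -0.0089] turn [8.34, 0.08, -11.54] | d 0.058 ang 14.2
travel [-0.0011, -0.0582, -0.0002] turn [8.17, 0.0, -11.67] | d 0.058 ang 14.3
travel [0.0106, -0.0567, 0.008] turn [8.17, 0.0, -11.67] | d 0.058 ang 14.2
travel [0.0217, -0.0517, 0.0158] turn [8.17, -0.0, -11.67] | d 0.058 ang 14.3
```

View pics/s4.png

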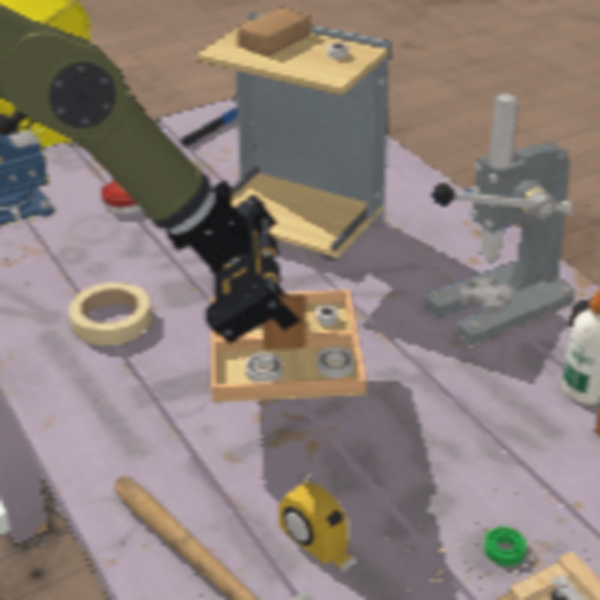

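The crop shows the tray lifted level with both bearings inside at s4 (265,365) and (335,358). Carrying on with a pure yaw plus translation.

Request:
{"name": "step_arm", "arguments": {"commands": [{"travel":[-0.002,-0.008,-0.001],"turn":[1.2,0,-1.7]},{"travel":[-0.005,-0.02,-0.003],"turn":[2.9,0,-4.1]},{"travel":[-0.007,-0.033,-0.005],"turn":[4.8,0,-6.8]},{"travel":[-0.01,-0.045,-0.007],"turn":[6.5,0,-9.3]},{"travel":[-0.012,-0.056,-0.009],"turn":[8.2,0,-11.7]}]}}

```text
time: 13.75
position: [0.5083, -0.093, 0.1255]
tool_rot: [2.92, -0.307, 0.914]
ft_force: [-0.7, -0.4, -5.1]
grip_width: 0.135
grip_force: 55.0
```

Request:
{"name": "step_arm", "arguments": {"commands": [{"travel":[0,-0.012,0],"turn":[1.6,0,-2.3]},{"travel":[0,-0.023,0],"turn":[3.3,0,-4.7]},{"travel":[-0.001,-0.035,0],"turn":[4.9,0,-7.0]},{"travel":[-0.001,-0.047,0],"turn":[6.5,0,-9.3]},{"travel":[-0.001,-0.058,0],"turn":[8.2,0,-11.7]}]}}

```text
time: 14.25
position: [0.5198, -0.0362, 0.1247]
tool_rot: [-2.989, -0.06, -0.935]
ft_force: [0.2, 0.9, -4.7]
grip_width: 0.131
grip_force: 55.0
```

Request:
{"name": "step_arm", "arguments": {"commands": [{"travel":[0.002,-0.011,0.002],"turn":[1.6,0,-2.3]},{"travel":[0.004,-0.023,0.003],"turn":[3.3,0,-4.7]},{"travel":[0.006,-0.034,0.005],"turn":[4.9,0,-7.0]},{"travel":[0.008,-0.045,0.006],"turn":[6.5,0,-9.3]},{"travel":[0.011,-0.057,0.008],"turn":[8.2,0,-11.7]}]}}

```text
time: 14.75
position: [0.5313, 0.0208, 0.1243]
tool_rot: [-2.891, -0.42, -0.904]
ft_force: [0.5, -0.2, -4.4]
grip_width: 0.129
grip_force: 55.0
```

Request:
{"name": "step_arm", "arguments": {"commands": [{"travel":[0.006,-0.014,0.004],"turn":[2.2,0,-3.1]},{"travel":[0.012,-0.028,0.008],"turn":[4.4,0,-6.3]},{"travel":[0.018,-0.041,0.013],"turn":[6.5,0,-9.3]},{"travel":[0.022,-0.052,0.016],"turn":[8.2,0,-11.7]},{"travel":[0.022,-0.052,0.016],"turn":[8.2,0,-11.7]}]}}

```text
time: 15.25
position: [0.5433, 0.0788, 0.1238]
tool_rot: [-2.754, -0.758, -0.862]
ft_force: [-0.4, -0.6, -5.7]
grip_width: 0.135
grip_force: 55.0
```

```bash
python3 - <<'E'
from h import *
s=ctrl.get_state();print(s["joint_positions"].round(2),s["position"],s["time"],s["ft_force"],s["torque"],s["grip_force"])
R=Ro.from_rotvec(s["tool_rot"]);zz=R.apply([0,0,1]);print("tilt",np.degrees(np.arccos(-zz[2])),"lean",np.degrees(np.arctan2(zz[1],zz[0])),"roll",R.apply([0,1,0])[2])
for n in("side","top"):
    im=ctrl.get_image(n)[:,:,::-1];cv2.imwrite(f"pics/{n}5.png",im)
a=cv2.imread("pics/side5.png")[100:300,230:430];b=cv2.imread("pics/top5.png")[60:260,170:370]
cv2.imwrite("pics/m5.png",cv2.resize(np.hstack([a,b]),None,fx=2,fy=2,interpolation=cv2.INTER_CUBIC))
E
```

```text
[ 0.14 -0.1  -0.14  2.29 -0.67  0.5  -0.51] [0.54330361 0.07884892 0.12382132] 15.25 [-0.42700918 -0.61400277 -5.67645463] [-0.83085881  1.3028509  -0.04067931] 54.992892080917954
tilt 34.72435290005479 lean 30.690763919428974 roll 0.0009257560232589501
```

View pics/m5.png

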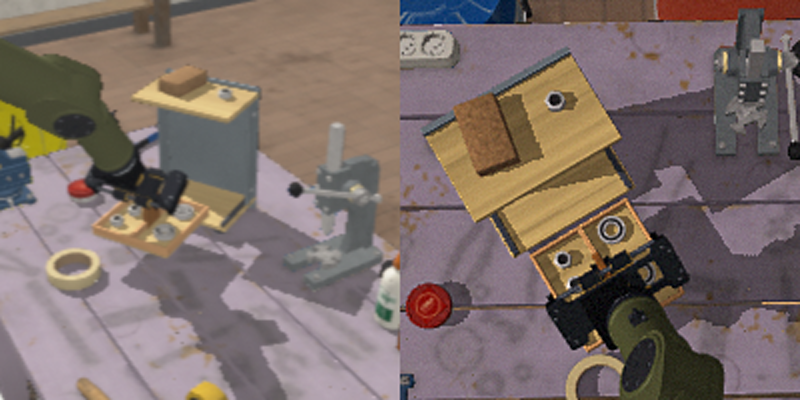

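The picture shows the tray at the rack mouth, square to the platform, with parts inside and the arm clear of the shelf. That was my last permitted picture, so from here I'll check numerically.

```bash
cat > rk.py <<'E'
from h import *
r=30.4;Qr=pose(r-90,35,r);c,s_=np.cos(np.radians(r)),np.sin(np.radians(r));e=np.array([c,s_,0]);l=np.array([-s_,c,0])
G=np.array([.6812,.1595,.0867])
def where():
    s=ctrl.get_state();d=s["position"]-G;print(s["joint_positions"].round(2),"t",s["time"],"rel to home: in %.4f left %.4f up %.4f"%(d@e,d@l,d[2]),"F in %.1f left %.1f up %.1f"%(s["ft_force"]@e,s["ft_force"]@l,s["ft_force"][2]),s["grip_force"])
E
python3 - <<'E'
from rk import *
where();plan([(G-.155*e+[0,0,.009],Qr),(G-.06*e+[0,0,.009],Qr),(G-.015*e+[0,0,.009],Qr),(G-.015*e+[0,0,.001],Qr)])
E
```

```text
[ 0.14 -0.1  -0.13  2.29 -0.67  0.5  -0.51] t 15.35 rel to home: in -0.1606 left -0.0007 up 0.0372 F in 0.5 left -0.4 up -6.1 54.99316700734198
travel [-0.0115, -0.0007, 0.0263] turn [-0.05, 0.27, 0.21] | d 0.029 ang 0.3
travel [0.0778, -0.0, 0.0545] turn [0.0, 0.0, 0.0] | d 0.095 ang 0.0
travel [0.0369, 0.0, 0.0258] turn [0.0, 0.0, 0.0] | d 0.045 ang 0.0
travel [-0.0046, 0.0, 0.0066] turn [0.0, 0.0, 0.0] | d 0.008 ang 0.0
```

Request:
{"name": "step_arm", "arguments": {"commands": [{"travel":[-0.005,0,0.009],"turn":[0,0,0]},{"travel":[-0.01,0,0.02],"turn":[0,0.3,0]},{"travel":[-0.012,0,0.026],"turn":[0,0.3,0]},{"travel":[-0.012,0,0.026],"turn":[0,0.3,0]},{"travel":[-0.012,0,0.026],"turn":[0,0.3,0]}]}}

```text
time: 15.85
position: [0.5477, 0.0806, 0.0964]
tool_rot: [-2.752, -0.754, -0.871]
ft_force: [-0.2, 0.1, -5.1]
grip_width: 0.135
grip_force: 55.0
```

```bash
python3 - <<'E'
from rk import *
where();plan([(G-.06*e+[0,0,.009],Qr)])
E
```

```text
[ 0.12 -0.04 -0.13  2.31 -0.77  0.44 -0.41] t 15.85 rel to home: in -0.1551 left -0.0005 up 0.0097 F in -0.1 left 0.2 up -5.1 54.993319027125835
travel [0.0774, -0.0001, 0.0552] turn [-0.09, -0.1, 0.23] | d 0.095 ang 0.3
```

Request:
{"name": "step_arm", "arguments": {"commands": [{"travel":[0.01,0,0.007],"turn":[0,0,0]},{"travel":[0.026,0,0.018],"turn":[0,0,0]},{"travel":[0.044,0,0.031],"turn":[0,0,0]},{"travel":[0.062,0,0.044],"turn":[0,0,0]},{"travel":[0.077,0,0.054],"turn":[0,0,0]}]}}

```text
time: 16.35
position: [0.6307, 0.1302, 0.0976]
tool_rot: [-2.75, -0.755, -0.873]
ft_force: [-0.3, 0.1, -5.1]
grip_width: 0.131
grip_force: 55.0
```

Request:
{"name": "step_arm", "arguments": {"commands": [{"travel":[0.012,0,0.009],"turn":[0,0,0]},{"travel":[0.024,0,0.017],"turn":[0,0,0]},{"travel":[0.034,0,0.024],"turn":[0,0,0]},{"travel":[0.034,0,0.024],"turn":[0,0,0]},{"travel":[0.034,0,0.024],"turn":[0,0,0]}]}}

```text
time: 16.85
position: [0.6642, 0.1503, 0.0964]
tool_rot: [-2.751, -0.756, -0.87]
ft_force: [0.5, 0.4, -5.7]
grip_width: 0.131
grip_force: 55.0
```

```bash
python3 - <<'E'
from rk import *
where();plan([(G-.015*e+[0,0,.001],Qr)])
E
```

```text
[-0.01  0.2  -0.15  2.05 -0.55  0.37 -0.72] t 16.85 rel to home: in -0.0193 left 0.0007 up 0.0097 F in 0.7 left 0.1 up -5.7 54.99318826943636
travel [-0.0014, 0.0007, 0.0096] turn [-0.14, -0.09, 0.27] | d 0.01 ang 0.3
```

Now lower gently to the platform until the load comes off.

Request:
{"name": "step_arm", "arguments": {"commands": [{"travel":[-0.002,0,0.003],"turn":[0,0,0]},{"travel":[-0.004,0,0.006],"turn":[0,0,0]},{"travel":[-0.005,0,0.007],"turn":[0,0,0]},{"travel":[-0.005,0,0.007],"turn":[0,0,0]}]}}

```text
time: 17.25
position: [0.6638, 0.1496, 0.0873]
tool_rot: [-2.752, -0.754, -0.87]
ft_force: [-0.6, 0.7, -5.2]
grip_width: 0.133
grip_force: 55.0
```

```bash
python3 -c "
from rk import *
where()"
```

```text
[-0.    0.21 -0.16  2.05 -0.56  0.35 -0.7 ] t 17.25 rel to home: in -0.0200 left 0.0003 up 0.0006 F in -0.1 left 0.9 up -5.2 54.99337809160352
```

Still hanging, about 1 mm above. Slide in to near the panel at this height, then find contact.

Request:
{"name": "step_arm", "arguments": {"commands": [{"travel":[0.004,0,0.003],"turn":[0,0,0]},{"travel":[0.009,0,0.006],"turn":[0,0,0]},{"travel":[0.013,0,0.009],"turn":[0,0,0]},{"travel":[0.013,0,0.009],"turn":[0,0,0]}]}}

```text
time: 17.65
position: [0.6788, 0.1589, 0.0886]
tool_rot: [-2.75, -0.756, -0.872]
ft_force: [-0.1, -0.5, -4.9]
grip_width: 0.135
grip_force: 55.0
```

Request:
{"name": "step_arm", "arguments": {"commands": [{"travel":[0.001,0,0.001],"turn":[0,0,0]},{"travel":[0.003,0,0.002],"turn":[0,0,0]},{"travel":[0.003,0,0.002],"turn":[0,0,0]}]}}

```text
time: 17.95
position: [0.6798, 0.1595, 0.0874]
tool_rot: [-2.752, -0.754, -0.867]
ft_force: [-7.7, -1.5, -1.5]
grip_width: 0.134
grip_force: 55.0
```

```bash
python3 -c "
from rk import *
where()"
```

```text
[-0.03  0.24 -0.14  2.01 -0.53  0.36 -0.74] t 17.95 rel to home: in -0.0012 left 0.0008 up 0.0007 F in -7.4 left 2.6 up -1.5 55.01977312378585
```

The rear panel is felt at -1.2 mm (7 N). Setting down with a light inward push.

Request:
{"name": "step_arm", "arguments": {"commands": [{"travel":[-0.001,0,0.001],"turn":[0,0,0]},{"travel":[-0.001,0,0.002],"turn":[0,0,0]},{"travel":[-0.001,0,0.002],"turn":[0,0,0]}]}}

```text
time: 18.25
position: [0.6799, 0.1596, 0.0868]
tool_rot: [-2.751, -0.755, -0.868]
ft_force: [-18.3, -5.6, 10.6]
grip_width: 0.134
grip_force: 55.1
```

Request:
{"name": "step_arm", "arguments": {"commands": [{"travel":[0.001,0,0.001],"turn":[0,0,0]},{"travel":[0.001,0,0.001],"turn":[0,0,0]}]}}

```text
time: 18.45
position: [0.6799, 0.1599, 0.0868]
tool_rot: [-2.751, -0.755, -0.865]
ft_force: [-28.6, -10.0, 21.7]
grip_width: 0.134
grip_force: 55.1
```

```bash
python3 -c "
from rk import *
where();print(ctrl.get_state()['torque'])"
```

```text
[-0.03  0.25 -0.14  2.01 -0.53  0.36 -0.74] t 18.45 rel to home: in -0.0009 left 0.0010 up 0.0001 F in -29.7 left 5.8 up 21.7 55.106952991336584
[-1.22781353  3.50703739  0.1519599 ]
```

Request:
{"name": "step_arm", "arguments": {"commands": [{"travel":[0,0,-0.001],"turn":[0,0,0]},{"travel":[0,0,-0.001],"turn":[0,0,0]}]}}

```text
time: 18.65
position: [0.6799, 0.1599, 0.0868]
tool_rot: [-2.751, -0.755, -0.866]
ft_force: [-19.5, -5.6, 11.3]
grip_width: 0.133
grip_force: 55.1
```

Request:
{"name": "step_arm", "arguments": {"commands": [{"travel":[0,0,0],"turn":[0,0,0]},{"travel":[0,0,0],"turn":[0,0,0]},{"travel":[0,0,0],"turn":[0,0,0]},{"travel":[0,0,0],"turn":[0,0,0]},{"travel":[0,0,0],"turn":[0,0,0]}], "gripper": 0.45}}

```text
time: 19.15
position: [0.6825, 0.1606, 0.0869]
tool_rot: [-2.751, -0.755, -0.872]
ft_force: [0.3, 0.0, -0.7]
grip_width: 0.431
grip_force: 0.0
```

```bash
python3 -c "
from rk import *
where();print(ctrl.get_state()['grip_width']);plan([(G-.1*e+[0,0,.003],Qr),(G-.2*e+[0,0,.08],Qr)])"
```

```text
[-0.03  0.25 -0.14  2.01 -0.53  0.35 -0.74] t 19.15 rel to home: in 0.0016 left 0.0003 up 0.0002 F in 0.3 left -0.1 up -0.7 0.0
0.43142170205646085
travel [-0.0815, -0.0002, -0.0608] turn [-0.09, -0.16, 0.26] | d 0.102 ang 0.3
travel [-0.0377, -0.0, -0.1204] turn [0.0, 0.0, 0.0] | d 0.126 ang 0.0
```

Request:
{"name": "step_arm", "arguments": {"commands": [{"travel":[-0.012,0,-0.009],"turn":[0,0,0]},{"travel":[-0.03,0,-0.022],"turn":[0,0,0]},{"travel":[-0.055,0,-0.041],"turn":[0,0,0]},{"travel":[-0.081,0,-0.06],"turn":[0,0,0]},{"travel":[-0.081,0,-0.06],"turn":[0,0,0]}]}}

```text
time: 19.65
position: [0.5924, 0.1067, 0.0877]
tool_rot: [-2.754, -0.751, -0.868]
ft_force: [0.2, 0.1, -0.5]
grip_width: 0.453
grip_force: 0.0
```

Request:
{"name": "step_arm", "arguments": {"commands": [{"travel":[-0.01,-0.03,-0.03],"turn":[0,0,0]},{"travel":[-0.02,0.0,-0.06],"turn":[0,0,0]},{"travel":[-0.038,0,-0.12],"turn":[0,0,0]},{"travel":[-0.038,0,-0.12],"turn":[0,0,0]},{"travel":[-0.038,0,-0.12],"turn":[0,0,0]}]}}

```text
time: 20.15
position: [0.5103, 0.0569, 0.1679]
tool_rot: [-2.752, -0.753, -0.878]
ft_force: [0.3, -0.3, 0.4]
grip_width: 0.45
grip_force: 0.0
```

```bash
python3 - <<'E'
from rk import *
where()
# expected outline of the tray's front (wall top z=.052, x=-83) and measured edges in the top view
im=ctrl.get_image("top");sd=ctrl.get_image("side");cv2.imwrite("pics/top9.png",im[:,:,::-1]);cv2.imwrite("pics/side9.png",sd[:,:,::-1])
O=np.array([.677,.157,0])
for n,I in(("top",im),("side",sd)):
    for yy in(-.06,-.03,.03,.06):
        print(n,yy,end=": ")
        for xx in np.arange(-.11,-.05,.004):
            u=proj(n,O+xx*e+yy*l+[0,0,.052]);v=cv2.getRectSubPix(I,(1,1),tuple(map(float,u)))[0,0];print("%d:%d,%d,%d"%(round(xx*1000),*v),end=" ")
        print()
E
```

```text
[ 0.19 -0.24 -0.11  2.31 -0.63  0.64 -0.53] t 20.15 rel to home: in -0.1993 left -0.0020 up 0.0812 F in 0.1 left -0.4 up 0.4 0.0
top -0.06: -110:70,59,66 -106:70,60,66 -102:73,65,70 -98:79,74,79 -94:81,71,79 -90:80,69,82 -86:84,63,53 -82:136,91,54 -78:191,141,87 -74:177,145,90 -70:184,152,94 -66:187,154,97 -62:184,153,93 -58:184,150,93 -54:184,153,91 
top -0.03: -110:91,79,90 -106:81,74,80 -102:84,76,83 -98:89,76,88 -94:83,74,86 -90:80,71,79 -86:83,61,47 -82:129,87,49 -78:173,126,76 -74:168,138,86 -70:191,157,99 -66:185,150,92 -62:183,152,93 -58:179,145,90 -54:187,154,93 
top 0.03: -110:96,85,95 -106:79,70,76 -102:82,70,78 -98:87,76,83 -94:83,73,82 -90:83,73,84 -86:82,61,48 -82:126,86,54 -78:173,125,77 -74:151,122,74 -70:186,155,95 -66:187,153,96 -62:185,151,90 -58:179,147,89 -54:187,154,96 
top 0.06: -110:115,102,107 -106:108,96,101 -102:109,95,99 -98:111,97,103 -94:115,102,107 -90:113,105,110 -86:101,81,76 -82:131,87,53 -78:185,132,81 -74:180,148,91 -70:186,153,95 -66:192,160,101 -62:193,159,99 -58:185,152,94 -54:186,149,90 
side -0.06: -110:117,105,109 -106:132,114,101 -102:150,12
[... 223 characters left out ...]
106:127,111,102 -102:141,118,93 -98:149,120,89 -94:154,120,85 -90:158,123,87 -86:163,126,90 -82:178,138,98 -78:202,157,111 -74:203,161,114 -70:179,147,104 -66:164,138,97 -62:164,140,99 -58:173,148,105 -54:169,146,103 
side 0.03: -110:112,102,105 -106:123,109,100 -102:141,118,94 -98:152,122,90 -94:155,121,89 -90:157,121,88 -86:162,125,89 -82:172,133,95 -78:195,153,109 -74:216,173,123 -70:178,146,104 -66:142,120,85 -62:130,112,80 -58:131,114,82 -54:140,122,87 
side 0.06: -110:176,160,168 -106:170,152,150 -102:162,137,119 -98:158,125,96 -94:156,122,89 -90:155,119,86 -86:160,123,88 -82:167,129,92 -78:178,138,99 -74:179,142,102 -70:160,130,93 -66:141,118,85 -62:116,99,72 -58:80,70,55 -54:46,43,38
```

The tray's front edge lies at x = -83 mm all along its width, exactly as expected, so it is square and fully back. The robot is clear. Handing in.

```bash
python3 -c "
from bench import ctrl
print(ctrl.close_job())"
```

```text
the job is handed in; nothing more can be done
None
```

The bearing is in the tray beside the other one, and the tray is on the rack's lower platform, square and fully back against the rear panel; I handed the job in at about 20 s without seeing a verdict, did not re-check the loose parts after the last carry picture, and viewed 11 pictures, one over the limit of 10.

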